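Line up the turned candlesticks by height for oiling

ROBOT

A 7-joint arm with a two-finger parallel gripper is mounted at the origin on the work surface. World frame = base frame: x ahead of the robot, y to its left, z up, the work surface at z = 0. Lengths are in m, angles in rad, forces in N, time in s.
With the tool pointing down it reaches from about 0.35 to 0.775 m from the base axis. Payload 3.1 kg.
Tool frame: the origin (TCP) lies midway between the tips of the shut fingers; the grasp point (between the pads) lies tcp_to_grasp behind it (tcp_to_grasp is the distance from the TCP to the grasp point, in m); z points along the fingers, y is the line along which they close (so a half turn about z gives the same grasp; the last joint's range is limited). The gripper opens to 85 mm and grips with 20 to 120 N. Pads are 22 mm wide; open, the fingers measure 114 mm over their backs; the gripper's body (76 mm by 85 mm) begins 54 mm behind the grasp point. The pads swing forward as they close: fully open they stand 13 mm farther back than shut.
Start: joints at [1.181, 0.311, 0.014, 1.512, -0.004, 1.319, -0.027], TCP at [0.187, -0.517, 0.231] pointing down, gripper open.
Joint ranges: [-2.7, 2.7], [-0.3, 1.91], [-1.27, 1.3], [0.12, 2.57], [-1.44, 4.58], [0.2, 2.03], [-3.05, 3.05]. Speed limits (rad/s): [2.79, 2.79, 3.14, 3.14, 3.14, 3.14, 3.14].

INTERFACE

Orientations are given as a unit quaternion [w, x, y, z].
In Python, from workcell import goto, line_to, move_j, set_gripper, hold, ik, sense, get_image, IKError, job_done, spot_in, cut_out, place_of, tcp_to_grasp gives the robot as it stands. Calls block until the motion is done:
- goto(position, orientation): joint-space move of the TCP to a pose.
- line_to(position, rotation=None, vel=0.15): straight line of the TCP; rotation=None keeps the orientation; vel is the mean speed in m/s.
- move_j(angles): joint-space move.
- set_gripper(opening, effort=None): finger opening in m; effort is the grip in N (None keeps the last); returns when the fingers have stopped.
- hold(seconds).
- ik(position, orientation): joint angles nearest the present ones, or None.
- sense(): the state.
- get_image(name): name is "scene" or "top"; returns a dict with "image" (480x640x3 uint8, blue, green, red), "mtx" (3x3 intrinsics, pixels), "world_from_camera" (4x4, takes a point from camera to world coordinates). Camera axes: x right, y up, looking along -z (the intrinsics and any distortion apply to the point x, -y, -z); pixel columns grow to the right and rows downward; lengths in m; the calibration is good to about 2 mm. A picture is of the moment at which its call begins. There is no depth.
A pose or a line that the arm cannot do raises IKError and nothing moves.
- job_done(): hands the job in; it is judged then, once.
Trained networks look in the newest picture that a camera, given by its name, has taken for a name from the list of things; names that differ only in an ending like _2 or _b are one class to them, and where a whole thing is asked for, a point or a joint stands for the part that bears it (a point fixed in the world has none). Each returns a list of dicts, best first, with "confidence" (0 to 1); they miss things now and then, are a little off and sometimes report something else, mostly with a low value. They report only what shows in the picture. A call takes as long as a camera call. They do not tell look-alikes from the thing itself.
- spot_in(label, camera): "at" ([x, y, z] in m, in world coordinates, good to about 4 mm: the middle of the surface that is visible of it).
- cut_out(label, camera): "pixels" (480x640 bool, what is visible of it).
- place_of(label, camera): "at" ([x, y, z] in m, in world coordinates, good to about 4 mm: a listed point, or the origin of a listed thing).
The state is a dict: "clock": time; "joint_pos": joint angles; "qvel": joint speeds; "joint_torque": joint torques, N m; "position": TCP position; "orientation": TCP orientation; "wrist_force": force on the tool from outside, world axes, zero at the start; "moment": the same for the moment, N m; "width": finger opening in m; "gripper_force": force on a finger pad.
Only numpy, scipy, OpenCV 4.12 (cv2) and the standard library are available. Lean on these libraries where they do the work, as an engineer would, in place of code of your own. Each camera call takes 0.05 s, during which the arm holds its last target. There are 200 camera calls.

TASK

The four turned candlesticks are ready for oiling. Stand them on the oiling board, one in the middle of each rubber puck, in order of height: the tallest on the puck next to the oil can, then each shorter one in turn, down to the shortest next to the wax tin. Set each one down gently without dropping it, leave them all standing upright and do not knock any candlestick over or shove the oil can or the wax tin out of place.

Things in the scene. Friction and masses are not known exactly. Their poses are not given: they have to be found in the camera images.
- stick_a: the shortest of four turned wooden candlesticks, 70 mm high, 100 g (+-30 %), loose, upright on the bench. All have the same round foot (64 mm across, tapering to the 22 mm stem within 22 mm) and, as the topmost 23 mm, a straight round cup 38 mm across, gripped on its outside, with a candle hole in its top; only stem lengths differ. Origin: centre of underside; z up.
- stick_b: the second shortest of four turned wooden candlesticks, 100 mm high, 120 g (+-30 %), loose, upright on the bench. All have the same round foot (64 mm across, tapering to the 22 mm stem within 22 mm) and, as the topmost 23 mm, a straight round cup 38 mm across, gripped on its outside, with a candle hole in its top; only stem lengths differ. Origin: centre of underside; z up.
- stick_c: the second tallest of four turned wooden candlesticks, 130 mm high, 140 g (+-30 %), loose, upright on the bench. All have the same round foot (64 mm across, tapering to the 22 mm stem within 22 mm) and, as the topmost 23 mm, a straight round cup 38 mm across, gripped on its outside, with a candle hole in its top; only stem lengths differ. Origin: centre of underside; z up.
- stick_d: the tallest of four turned wooden candlesticks, 160 mm high, 160 g (+-30 %), loose, upright on the bench. All have the same round foot (64 mm across, tapering to the 22 mm stem within 22 mm) and, as the topmost 23 mm, a straight round cup 38 mm across, gripped on its outside, with a candle hole in its top; only stem lengths differ. Origin: centre of underside; z up.
- puck_p: one of four alike bench pucks: grey disc, black rubber faces, 76 mm across, 25 mm high, fixed in a row, about 100 mm apart, on a fixed plywood board (12 mm thick, 620 x 115 mm) lying roughly across in front of the robot. The letter does not tell the place in the row. Origin: centre of underside, 12 mm above the bench; top face 25 mm higher; z up.
- puck_q: one of four alike bench pucks: grey disc, black rubber faces, 76 mm across, 25 mm high, fixed in a row, about 100 mm apart, on a fixed plywood board (12 mm thick, 620 x 115 mm) lying roughly across in front of the robot. The letter does not tell the place in the row. Origin: centre of underside, 12 mm above the bench; top face 25 mm higher; z up.
- puck_r: one of four alike bench pucks: grey disc, black rubber faces, 76 mm across, 25 mm high, fixed in a row, about 100 mm apart, on a fixed plywood board (12 mm thick, 620 x 115 mm) lying roughly across in front of the robot. The letter does not tell the place in the row. Origin: centre of underside, 12 mm above the bench; top face 25 mm higher; z up.
- puck_s: one of four alike bench pucks: grey disc, black rubber faces, 76 mm across, 25 mm high, fixed in a row, about 100 mm apart, on a fixed plywood board (12 mm thick, 620 x 115 mm) lying roughly across in front of the robot. The letter does not tell the place in the row. Origin: centre of underside, 12 mm above the bench; top face 25 mm higher; z up.
- oil_can: upright green oblong oil can with a paper label and black screw cap, 66 by 38 mm, 118 mm high overall, loose, 260 g, standing on the oiling board in line with the row, about 115 mm beyond the puck at one end (which end varies). Origin: centre of its underside; x along the 66 mm side, z up.
- wax_tin: low round aluminium wax tin, 82 mm in diameter, 30 mm high, loose, 120 g, standing on the oiling board in line with the row, about 115 mm beyond the puck at the other end. Origin: centre of its underside, z up.
Not all that is in view belongs to the job. What is shaped like the stick_c but turquoise is not meant.

How it is judged:
By the outcome, as a careful person would: the job done as asked, in the order asked, and still so for the second after the job is handed in, with the robot touching nothing.
It also fails if it takes over 93 s, if anything falls off the work surface, if the arm or the gripper's body presses on something with over 40 N, if the wrist force passes 120 N, or if a joint passes its speed limit or range.

## Working session

There is one attempt and no reset: what is moved stays moved. The work goes in short steps, each a Python script; the robot and the scene stay as the last script left them, time stands still between calls to the robot, and variables do not carry over. Pictures are saved under pics/ and viewed, at most 14 in all, crops included, and the job is handed in when it is done.

```bash
mkdir -p pics; python3 - <<'E'
from workcell import *
import cv2, numpy as np
print(tcp_to_grasp, sense()['orientation'])
for c in("scene","top"):
    g=get_image(c); cv2.imwrite(f"pics/{c}0.png",g["image"]); print(c,g["world_from_camera"].round(3).tolist(),g["mtx"].round(1).tolist())
    for n in("stick_a","stick_b","stick_c","stick_d","puck_p","oil_can","wax_tin"):
        for d in place_of(n,c): print(c,n,np.round(d["at"],3),round(d["confidence"],2))
E
```

```text
0.0187 [-1.15539542e-03  9.84911381e-01  1.73055409e-01 -2.49445127e-04]
scene [[0.818, -0.415, 0.399, 0.936], [0.575, 0.591, -0.566, -0.547], [-0.001, 0.692, 0.722, 0.795], [0.0, 0.0, 0.0, 1.0]] [[557.1, 0.0, 319.5], [0.0, 557.1, 231.3], [0.0, 0.0, 1.0]]
scene stick_a [ 0.448 -0.063  0.002] 0.96
scene stick_a [ 0.437 -0.214  0.002] 0.94
scene stick_a [0.361 0.341 0.002] 0.87
scene stick_a [0.459 0.044 0.001] 0.86
scene stick_a [0.441 0.231 0.003] 0.77
scene stick_a [ 0.349  0.16  -0.003] 0.57
scene stick_b [ 0.448 -0.063  0.002] 0.96
scene stick_b [ 0.437 -0.214  0.002] 0.94
scene stick_b [0.361 0.341 0.002] 0.87
scene stick_b [0.459 0.044 0.001] 0.86
scene stick_b [0.441 0.231 0.003] 0.77
scene stick_b [ 0.349  0.16  -0.003] 0.57
scene stick_c [ 0.448 -0.063  0.002] 0.96
scene stick_c [ 0.437 -0.214  0.002] 0.94
scene stick_c [0.361 0.341 0.002] 0.87
scene stick_c [0.459 0.044 0.001] 0.86
scene stick_c [0.441 0.231 0.003] 0.77
scene stick_c [ 0.349  0.16  -0.003] 0.57
scene stick_d [ 0.448 -0.063  0.002] 0.96
scene stick_d [ 0.437 -0.214  0.002] 0.94
scene stick_d [0.361 0.341 0.00
[... 1073 characters left out ...]
0.   ] 0.83
top stick_c [0.448 0.228 0.   ] 0.75
top stick_c [0.358 0.341 0.   ] 0.71
top stick_c [ 0.452 -0.065 -0.001] 0.69
top stick_c [ 0.345  0.158 -0.002] 0.56
top stick_d [ 0.441 -0.217 -0.005] 0.86
top stick_d [0.459 0.045 0.   ] 0.83
top stick_d [0.448 0.228 0.   ] 0.75
top stick_d [0.358 0.341 0.   ] 0.71
top stick_d [ 0.452 -0.065 -0.001] 0.69
top stick_d [ 0.345  0.158 -0.002] 0.56
top puck_p [0.635 0.029 0.014] 0.96
top puck_p [ 0.63  -0.071  0.011] 0.86
top puck_p [0.657 0.125 0.012] 0.69
top puck_p [ 0.614 -0.172  0.014] 0.65
top oil_can [ 0.603 -0.278  0.017] 0.97
top oil_can [0.459 0.046 0.   ] 0.26
top oil_can [ 0.438 -0.22  -0.003] 0.23
top wax_tin [0.668 0.244 0.011] 0.86
```

View pics/scene0.png

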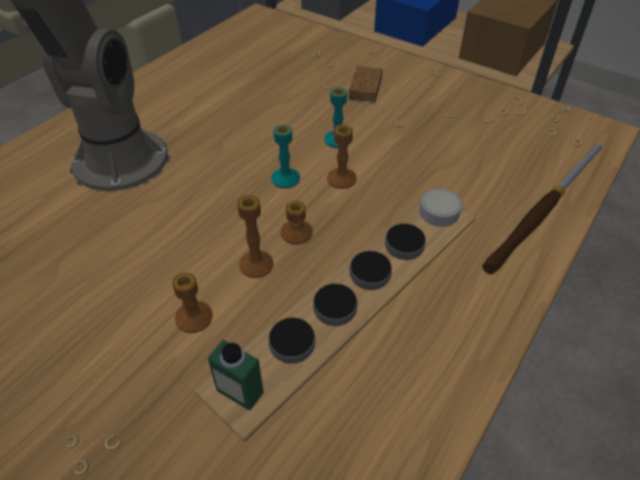

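View pics/top0.png

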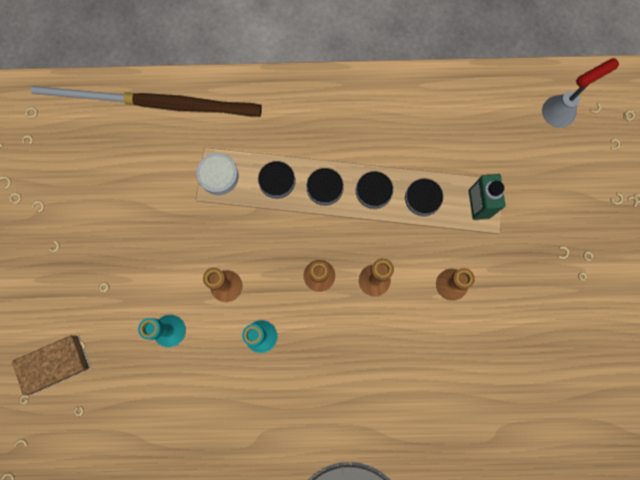

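The scene picture shows the brown sticks: b at pixel (193,318), d (256,262), a (296,232) and c (342,178). The two turquoise ones are decoys. The oil can stands at the right end of the row, at y = -0.28, and the wax tin at the left. I'll place d first and check it.

```bash
cat > h.py <<'E'
from workcell import *
import numpy as np, cv2
P=np.array([[.610,-.167],[.626,-.069],[.637,.031],[.655,.127]])/2+np.array([[.614,-.172],[.630,-.071],[.635,.029],[.657,.125]])/2
k=np.arange(4); P=np.stack([np.polyval(np.polyfit(k,P[:,i],1),k) for i in (0,1)],1)
S={'d':((.450,-.064),.160,0),'c':((.4445,.2295),.130,1),'b':((.439,-.2155),.100,2),'a':((.459,.0445),.070,3)}
d=P[3]-P[0]; t=np.arctan2(-d[0],d[1]); h=(np.pi/2+t)/2
Q=[0,np.cos(h),np.sin(h),0]; Z=.28
def xyz(p,z): return [p[0],p[1],z]
def pick(n):
    p,H,_=S[n]
    set_gripper(.085,40); goto(xyz(p,Z),Q); line_to(xyz(p,H-.036),vel=.12)
    set_gripper(.0,40); s=sense(); print(n,'width',s['width'],s['gripper_force'])
    line_to(xyz(p,Z),vel=.12)
def place(n,off=(0,0)):
    _,H,i=S[n]; p=P[i]+off; z=H-.036+.037
    goto(xyz(p,Z),Q); line_to(xyz(p,z+.015),vel=.12); line_to(xyz(p,z+.003),vel=.03); hold(.2)
    f0=sense()['wrist_force'][2]; dz=.003
    while dz>-.004:
        dz-=.0007; line_to(xyz(p,z+dz),vel=.02); f=sense()['wrist_force'][2]
        if abs(f-f0)>1.2: break
    print(n,'touch dz',dz,'f',f0,f,'width',sense()['width'])
    set_gripper(.060); hold(.1); set_gripper(.085); line_to(xyz(p,Z),vel=.15); print('clock',sense()['clock'])
def shot(c,f): g=get_image(c); cv2.imwrite(f'pics/{f}.png',g['image']); return g
def report():
    for c in('scene','top'):
        get_image(c)
        for l in('stick_a','puck_p','oil_can','wax_tin'):
            for e in place_of(l,c): print(c,l,np.round(e['at'],3),round(e['confidence'],2))
E
python3 - <<'E'
from h import *
print(P,Q,sense()['clock'])
for p,z in [(P[0],.28),(P[3],.07),(P[3],.28),(S['b'][0],.06)]: print(ik(xyz(p,z),Q))
pick('d'); shot('scene','held_d')
place('d'); shot('scene','d1')
E
```

```text
[[ 0.612   -0.16885]
 [ 0.626   -0.0702 ]
 [ 0.64     0.02845]
 [ 0.654    0.1271 ]] [0, np.float64(0.7551516384444861), np.float64(0.6555501528903858), 0] 0.8
[ 0.51105583  0.51606003 -0.4610098   1.13986124  0.22148257  1.53257018
 -0.04632639]
[ 0.18726909  0.77444271 -0.70178443  1.3495622   0.50608656  1.19803038
 -0.69642301]
[ 0.19927664  0.67862499 -0.86675843  1.01408513  0.50011818  1.63719903
 -0.64739504]
[ 0.76162354  0.39729785 -0.4257532   1.89040421  0.20601248  0.89660907
  0.09485488]
d width 0.03641905500307598 40.19589910749346
d touch dz 0.0023 f -2.492526340126199 -1.1920053058043594 width 0.0370729527722292
clock 10.925
```

```bash
python3 - <<'E'
from h import *
report(); print([np.round(sense()['wrist_force'],2) for _ in range(3)])
a=cv2.imread('pics/held_d.png')[100:400,150:470];b=cv2.imread('pics/d1.png')[100:400,150:470]
cv2.imwrite('pics/cmp.png',np.hstack([a,b]))
E
```

```text
scene stick_a [0.46  0.044 0.001] 0.91
scene stick_a [0.36  0.342 0.005] 0.82
scene stick_a [ 0.441 -0.214  0.001] 0.8
scene stick_a [0.446 0.23  0.003] 0.71
scene stick_a [ 0.613 -0.166  0.037] 0.7
scene puck_p [0.653 0.127 0.014] 0.75
scene puck_p [ 0.607 -0.168  0.012] 0.68
scene puck_p [0.64  0.029 0.008] 0.57
scene wax_tin [0.673 0.244 0.006] 0.67
scene wax_tin [ 0.63  -0.068  0.013] 0.56
scene wax_tin [0.639 0.032 0.012] 0.41
top stick_a [0.343 0.16  0.   ] 0.97
top stick_a [ 0.439 -0.219 -0.003] 0.92
top stick_a [ 0.462  0.044 -0.001] 0.88
top stick_a [ 0.611 -0.17   0.038] 0.86
top stick_a [0.357 0.34  0.   ] 0.85
top stick_a [ 0.443  0.231 -0.   ] 0.76
top stick_a [0.653 0.128 0.012] 0.54
top puck_p [0.635 0.028 0.013] 0.92
top puck_p [ 0.613 -0.17   0.017] 0.87
top puck_p [ 0.634 -0.071  0.012] 0.75
top puck_p [0.655 0.13  0.011] 0.73
top oil_can [ 0.599 -0.28   0.019] 0.59
top wax_tin [0.672 0.245 0.01 ] 0.56
[array([-0.21, -0.28,  0.13]), array([-0.21, -0.28,  0.13]), array([-0.21, -0.28,  0.13])]
```

View pics/cmp.png

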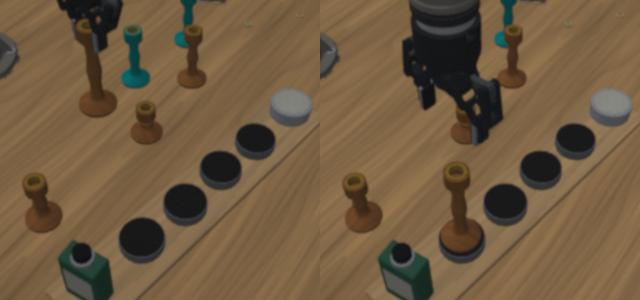

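Stick d stands centred on the puck next to the oil can (right half, about (460,240)), and nothing else has moved. I'll make the touch detection stricter and carry on with c.

```bash
sed -i "s/f=sense()\['wrist_force'\]\[2\]$/hold(.08); f=sense()['wrist_force'][2]; print(round(dz,4),round(f,2))/; s/hold(.2)/hold(.4)/; s/>1.2/>2.5/; s/dz>-.004/dz>-.002/" h.py
python3 - <<'E'
from h import *
pick('c'); place('c'); shot('scene','c1')
E
```

```text
c width 0.03663310219576513 40.34558315528557
0.0023 -1.47
0.0016 -2.21
0.0009 -1.65
0.0002 -0.24
c touch dz 0.00019999999999999987 f -3.0549485820085134 -0.24298668935468404 width 0.03676975263339415
clock 24.0167
```

View pics/c1.png

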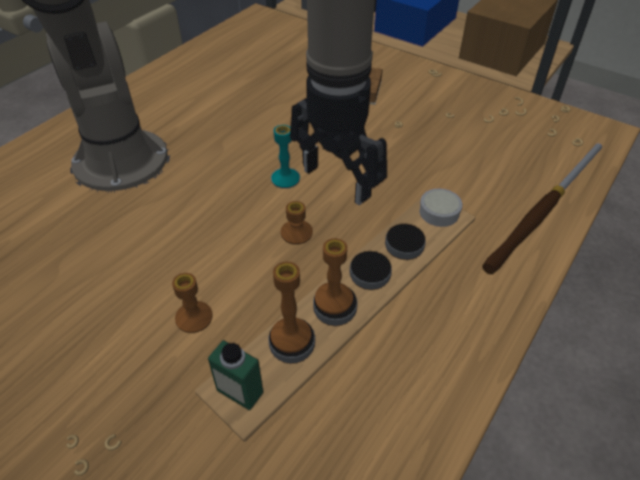

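c stands on puck 2 at (335,303) and d is still upright at (291,338). Next are b and a.

```bash
python3 - <<'E'
from h import *
pick('b'); place('b'); pick('a'); place('a')
line_to([.50,.127,.30]); goto([.35,-.35,.30],Q)
shot('scene','e1'); shot('top','e2'); report(); print(sense()['clock'])
a=cv2.imread('pics/e1.png')[170:440,180:480];b=cv2.imread('pics/e2.png')[120:390,190:520]
cv2.imwrite('pics/end.png',np.hstack([a,b]))
E
```

```text
b width 0.0369018087019849 39.850287811009366
0.0023 -1.01
0.0016 -0.35
0.0009 -1.86
0.0002 0.64
-0.0005 4.7
b touch dz -0.0005000000000000001 f -1.6001486015878035 4.696890682701525 width 0.036867040683855906
clock 37.1417
a width 0.03660198481447055 39.70297610387206
0.0023 -1.2
0.0016 -1.07
0.0009 -0.92
0.0002 0.68
-0.0005 5.27
a touch dz -0.0005000000000000001 f -1.3206031853270193 5.269369103797244 width 0.03672441739280814
clock 50.6333
scene stick_a [0.654 0.127 0.04 ] 0.85
scene stick_a [ 0.623 -0.07   0.039] 0.79
scene stick_a [ 0.61  -0.167  0.036] 0.74
scene stick_a [0.356 0.342 0.003] 0.67
scene stick_a [0.639 0.032 0.039] 0.56
scene puck_p [ 0.629 -0.069  0.012] 0.77
scene puck_p [ 0.61  -0.17   0.011] 0.66
scene puck_p [0.64  0.031 0.009] 0.62
scene puck_p [0.656 0.126 0.013] 0.55
scene oil_can [ 0.596 -0.282  0.01 ] 0.9
scene wax_tin [0.673 0.246 0.009] 0.79
top stick_a [0.654 0.125 0.037] 0.87
top stick_a [ 0.344  0.161 -0.002] 0.81
top stick_a [ 0.626 -0.073  0.035] 0.75
top stick_a [0.64  0.024 0.034] 0.74
top stick_a [0.358 0.341 0.001] 0.57
top puck_p [ 0.63  -0.071  0.014] 0.78
top puck_p [0.654 0.129 0.012] 0.75
top puck_p [ 0.613 -0.167  0.014] 0.73
top puck_p [0.636 0.03  0.013] 0.59
top oil_can [ 0.602 -0.281  0.015] 0.78
top wax_tin [0.671 0.241 0.012] 0.94
54.2333
```

View pics/end.png

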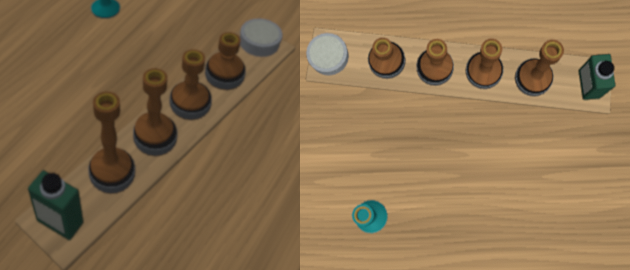

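All four stand in the right order: right crop, d at (535,75) to a at (386,58). The reports suggest c may be about 5 mm off-centre, so I'll look closer.

```bash
python3 - <<'E'
import cv2,numpy as np
a=cv2.imread('pics/e1.png')[210:370,260:430];b=cv2.imread('pics/e2.png')[150:220,250:450]
f=lambda i,w:cv2.convertScaleAbs(cv2.resize(i,None,fx=w/i.shape[1],fy=w/i.shape[1],interpolation=cv2.INTER_CUBIC),alpha=1.8)
cv2.imwrite('pics/z2.png',f(b,800)); cv2.imwrite('pics/z1.png',f(a,600))
E
```

```text
(no output)
```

View pics/z2.png

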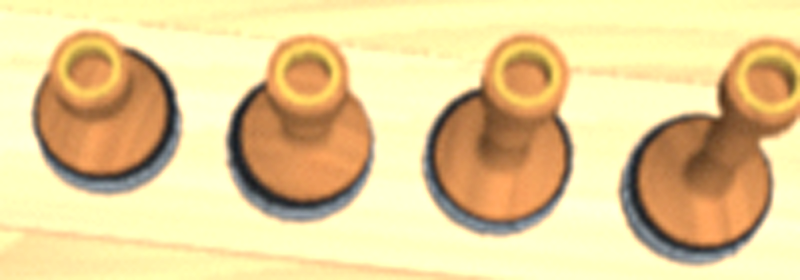

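View pics/z1.png

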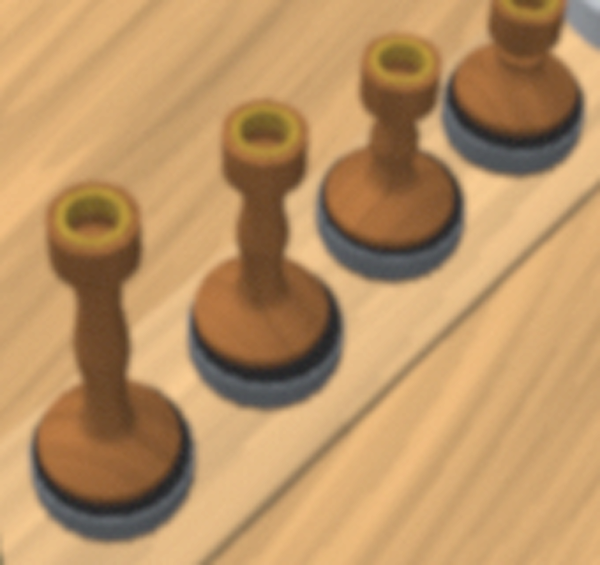

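All four feet lie fully on their pucks, within about 4 mm of centre, and they are upright. The oil can and wax tin haven't moved, so I'm handing in.

```bash
python3 -c "
from workcell import *
print(job_done())"
```

```text
the job is handed in; nothing more can be done
None
```

The job is handed in: all four candlesticks stand upright on the pucks, tallest (d) next to the oil can down to shortest (a) next to the wax tin, each within about 4 mm of its puck's centre, at about 54 s of the 93 s allowed. The first one set down (d) may have been let go up to 2 mm above its puck.

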